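# Right the bottle off the etching press and run the pack through

### The arm

A 6-joint arm with a two-finger parallel gripper is mounted at the origin on the work surface. World frame = base frame: x ahead of the robot, y to its left, z up, the work surface at z = 0. Lengths are in m, angles in degrees, forces in N, time in s.
With the tool pointing down it reaches from about 0.35 to 0.875 m from the base axis. Payload 4.2 kg.
Tool frame: the origin (TCP) lies at the very end of the fingers, on their centre line; the grasp point (between the pads) lies 19 mm behind it; z points along the fingers, y is the line along which they close (so a half turn about z gives the same grasp; the last joint's range is limited). The gripper opens to 87 mm and grips with 3 to 60 N. Pads are 19 mm wide; open, the fingers measure 117 mm over their backs; the gripper's body (75 mm by 190 mm) begins 51 mm behind the grasp point.
Start: joints at [79.618, 22.042, 0.453, 0, -68.411, -14.817], TCP at [0.266, 0.566, 0.223] pointing down, gripper open.
Joint ranges: [-179.83, 179.83], [-69.29, 118.12], [-61.27, 80.66], [-181.25, 117.63], [-171.15, -9.14], [-177.46, 177.46]. Speed limits (degrees/s): [159.86, 159.86, 180, 180, 180, 180].

### API

Orientations are given as a 3x3 rotation matrix whose columns are the frame's x, y, z axes.
In Python, from station import r gives the robot as it stands.
- The arm moves only by the tool jog_arm, never from a script. Its argument "plan" is text: rows parted by semicolons, each of 7 numbers parted by spaces: the shift along the tool's x, y, z normalised to -1 to 1, where 1 is 0.025 m, then the turn, a rotation vector about the tool's x, y, z normalised to -1 to 1, where 1 is 8 degrees, then the closure, from -1 (fully open) to 1 (shut). A call has exactly 10 rows; each row shifts and turns the commanded pose from where the row before left it, along the tool's axes as they then stand; what a row does not reach is not made up. A row lasts 1/10 s, in which the tool goes at most 50 mm and 8.59 degrees, less where a joint would pass 70% of its speed; a pose out of reach is approached as far as the arm can. A call with a number of a shift or a turn outside -1 to 1 is refused whole. A call with a gripper value outside its range is refused whole. The fingers move at their own pace and stop on an object; the grip force is fixed at half the most. Time passes only in rows, so rows that do not move let the fingers close, or fill a call up. It gives the time, the measured TCP pose, the force, the opening and the grip force at its end, in the units of the state.
- r.sense(): the state, without advancing time (a new reading comes with each control period).
- r.capture(name): name is "scene" or "top"; returns (picture, depth): 384x512x3 uint8, red, green, blue; 384x512 float32, m along the optical axis (not along the pixel's ray), 0 where there is no reading.
- r.get_calibration(name): a dict with "mtx" (3x3 intrinsics, pixels), "extrinsics" (4x4, takes a point from camera to world coordinates). Camera axes: x right, y up, looking along -z (the intrinsics and any distortion apply to the point x, -y, -z); pixel columns grow to the right and rows downward; lengths in m; the calibration is good to about 2 mm. A picture is of the moment at which its call begins. get_calibration takes no time and is no camera call.
- r.finish_job(): hands the job in; it is judged then, once.
The state is a dict: "time_s": time; "joints": joint angles; "joint_velocities": joint speeds; "effort": joint torques, N m; "tcp_pos": TCP position; "ee_rot": TCP orientation; "wrist_force": force on the tool from outside, world axes, zero at the start; "moment": the same for the moment, N m; "gripper_width": opening from 0.0 (shut) to 1.0 (fully open); "gripper_force": force on a finger pad.
Only numpy, scipy, OpenCV 4.12 (cv2) and the standard library are available. Lean on these libraries where they do the work, as an engineer would, in place of code of your own. Each camera call takes 0.05 s, during which the arm holds its last target. There are 200 camera calls.

### The job

A square bottle has toppled over on the bed of the etching press, in the way of the print. Stand it upright, gently, with its whole base on the lower board of the bottle rack beside the others, then wind the press's handwheel until the printing pack has come right out on the other side of the roller. Do not knock the other two bottles on the rack over.

Things in the scene. Friction and masses are not known exactly. Their poses are not given: they have to be found in the camera images.
- bottle: the toppled square amber glass bottle with paper labels and round black cap, 0.28 kg (+-30%); body 52 x 52 mm square, 104 mm high, then a short neck and a cap 33 mm across, 145 mm in all; mass centre 60 mm from the base. Origin: centre of its base; its z axis runs from base to cap. It starts lying on a flat side on the press bed, base near the roller, cap to the right
- rack: fixed rack of two plywood boards 400 mm wide (y) on thin black posts outside their ends. Origin: on the worktop below the middle of the lower board; x points from its open front, which faces right towards the press, to its back. Lower board 150 mm deep, top 50 mm up; upper board 100 mm deep, flush at the back, its underside 250 mm up, tins on it to 345 mm. A thin rail runs along the back, 75 mm up
- shelf (a point): middle of the top face of the rack's lower board; axes as the rack's
- jar: glass jar on the rack's lower board, 58 mm across, 115 mm high; origin: centre of its underside. It and the round bottle stand 135 to 165 mm either side of the board's middle, either way round; the board is free between them
- flask: round amber bottle on the rack's lower board, 54 mm across, 150 mm high; origin: centre of its underside
- press: fixed green etching press. Origin: on the worktop under the roller's axis, midway across; x is the way the bed runs, to the robot's left, y runs along the roller towards the robot. Steel bed 410 x 240 mm, its top 85 mm up, slides up to 180 mm along x. Roller 80 mm in diameter, axis 135 mm up. Cheeks at y = +-142 mm, 24 mm thick, 110 mm long in x, joined by a yoke; screws on them reach 255 mm
- nip (a point): point on the bed's top face straight under the roller's axis, midway across; axes as the press's
- wheel_hub (a point): centre of the black handwheel on the roller's axis, 200 mm from the press's middle on the side away from the robot, 135 mm up; axes as the press's. The wheel stands upright in the press's x-z plane: rim a round bar of 18 mm diameter on a circle of 125 mm radius (its top 260 mm up), five spokes 13 mm thick; 37 mm free between rim and cheek
- wheel (a joint): turn of the handwheel from its start, rad, 0 to 4.5. It grows as the wheel's top is drawn to the robot's right (press -x), which runs the bed to the left (press +x) by 40 mm per rad. It stays where it is left and takes about 5 N at the rim
- pack: printing pack: a copper plate between two brown boards, 100 x 100 mm, 8 mm thick, lying loose on the half of the bed nearer the robot, sides along it; it rides with the bed and passes under the roller with 2 mm to spare. Origin: centre of its underside; its trailing edge is 50 mm to the right. It is out when that edge is past the roller's axis (point nip) along the press's x
Not all that is in view belongs to the job. What is shaped like the bottle but green or pink is not meant.

How it is judged:
By the outcome, as a careful person would: the job done as asked, in the order asked, and still so for the second after the job is handed in, with the robot touching nothing.
It also fails if it takes over 72 s, if anything falls off the work surface, if the arm or the gripper's body presses on something with over 40 N, if the wrist force passes 120 N, or if a joint passes its speed limit or range.

## Working session

There is one attempt and no reset: what is moved stays moved. The work goes in short steps, Python scripts to look and compute and a tool call to move; the robot and the scene stay as the last step left them, time stands still between calls to the robot, and variables do not carry over. Pictures are saved under pics/ and viewed, at most 10 in all, crops included, and the job is handed in when it is done.

Besides the shell and the picture viewer there is one more tool, called after "Call:" in YAML: its name, and indented under it one key for each argument. jog_arm: Moves the arm, as the interface text tells. Scaled input: -1 to 1 covers 0.025 m each way for a shift and 8 degrees each way for a turn. Its arguments: {"type":"object","properties":{"plan":{"type":"string"}},"required":["plan"]}

```bash
ls; mkdir -p pics; cat > h.py <<'E'
import numpy as np, cv2
from station import r
def cap(n):
    p,d=r.capture(n); c=r.get_calibration(n); return p,d,np.array(c["mtx"]),np.array(c["extrinsics"]),c
def pts(d,K,E):
    v,u=np.mgrid[:384,:512]
    P=np.stack([(u-K[0,2])/K[0,0]*d,-(v-K[1,2])/K[1,1]*d,-d],-1)
    return P@E[:3,:3].T+E[:3,3]
def ray(u,v,z,K,E):
    q=E[:3,:3]@np.array([(u-K[0,2])/K[0,0],-(v-K[1,2])/K[1,1],-1]); o=E[:3,3]
    return o+q*(z-o[2])/q[2]
E
python3 - <<'E'
from h import *
for n in("scene","top"):
    p,d,K,X,c=cap(n); np.savez(f"{n}0.npz",p=p,d=d,K=K,X=X)
    cv2.imwrite(f"pics/{n}0.png",cv2.resize(p[:,:,::-1],(768,576)))
    print(n,c.keys(),K.round(1).tolist(),X.round(3).tolist())
print(r.sense())
E
```

```text
pics
scene dict_keys(['mtx', 'extrinsics']) [[347.2, 0.0, 257.4], [0.0, 347.2, 190.0], [0.0, 0.0, 1.0]] [[0.452, -0.71, 0.54, 1.121], [0.892, 0.352, -0.283, -0.301], [0.011, 0.609, 0.793, 1.014], [0.0, 0.0, 0.0, 1.0]]
top dict_keys(['mtx', 'extrinsics']) [[390.2, 0.0, 260.9], [0.0, 390.2, 197.3], [0.0, 0.0, 1.0]] [[-0.006, 0.995, -0.096, 0.401], [-1.0, -0.006, -0.003, 0.03], [-0.004, 0.096, 0.995, 1.247], [0.0, 0.0, 0.0, 1.0]]
{'time_s': 0.1, 'joints': array([ 7.96173730e+01,  2.20874663e+01,  3.86408367e-01, -2.57084348e-02,
       -6.84128149e+01, -1.48182144e+01]), 'joint_velocities': array([-0.05831187, -0.11503133,  0.14817691,  0.09136601, -0.08584462,
       -0.05177635]), 'effort': array([-1.39750970e-03, -3.91691351e+01,  1.87933266e+01,  4.23194826e+00,
        1.34390275e-02, -7.46448723e-05]), 'tcp_pos': array([0.26585419, 0.56502336, 0.2215481 ]), 'ee_rot': array([[ 9.04750360e-01, -4.25941539e-01, -7.68567806e-04],
       [-4.25942219e-01, -9.04748414e-01, -1.87968606e-03],
       [ 1.05275870e-04,  2.02801212e-03, -9.99997938e-01]]), 'wrist_force': array([-0.02342536, -0.48055316,  0.45709568]), 'moment': array([ 0.02004104,  0.00732986, -0.03449822]), 'gripper_force': 0.0, 'gripper_width': 1.0013632270615238}
```

View pics/scene0.png

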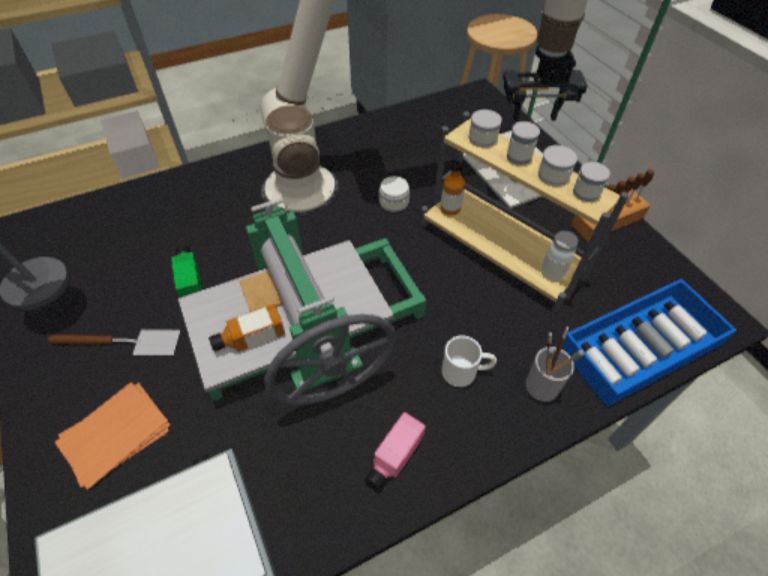

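View pics/top0.png

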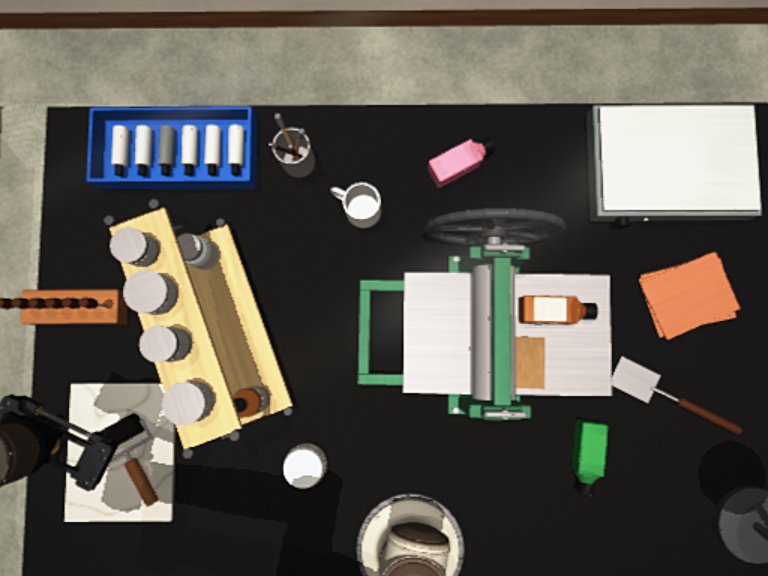

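The toppled bottle could be confused with four things, given as pixels in the 768-wide top view:
- amber square bottle lying on the press bed: (557,310)
- green block: (590,450)
- pink block: (460,162)
- round amber flask on the rack: (248,400)

I choose (557,310): it is amber with a paper label, and it lies on the bed with its cap to the right. The jar is at (197,250), the pack at (530,362) and the wheel along (495,228).

```bash
cat > m.py <<'E'
from h import *
def L(n): f=np.load(n); return f['p'],f['d'],f['K'],f['X']
p,d,K,X=L("top0.npz"); W=pts(d,K,X)
s=lambda u,v:(int(u/1.5),int(v/1.5))
for nm,(u,v) in dict(table=(300,360),bedR=(590,370),bedL=(430,340),pack=(530,362),bottle_label=(545,310),body=(575,310),cap=(592,311),green=(590,450),roller=(485,330),board=(235,320),upper=(205,320)).items():
    a,b=s(u,v); q=W[b-1:b+2,a-1:a+2].reshape(-1,3); print(nm,np.median(q,0).round(3),q[:,2].std().round(4))
hsv=cv2.cvtColor(p,cv2.COLOR_RGB2HSV)
# bottle: above bed on right half
zone=np.zeros(d.shape,bool); zone[int(285/1.5):int(333/1.5),int(515/1.5):int(605/1.5)]=1
m=zone&(W[...,2]>0.105)&(W[...,2]<0.16)
c=W[m][:,:2]; print("bottle pts",m.sum(),cv2.minAreaRect(c.astype(np.float32)),np.percentile(c,[1,99],axis=0).round(3).tolist(), np.median(W[m][:,2]))
# pixel minAreaRect to rays
cs,_=cv2.findContours(m.astype(np.uint8),cv2.RETR_EXTERNAL,cv2.CHAIN_APPROX_NONE); k=max(cs,key=cv2.contourArea)
print("rows per column:")
for u in range(int(515/1.5),int(605/1.5),4):
    col=np.where(m[:,u])[0]
    if len(col): print(u,col.min(),col.max(),[ray(u,x,0.137,K,X)[:2].round(4).tolist() for x in(col.min()-.5,col.max()+.5)],W[col[len(col)//2],u].round(3))
cv2.imwrite("pics/crop1.png",cv2.resize(p[130:290,220:420,::-1],(800,640))[:600])
E
python3 m.py
```

```text
table [ 0.387  0.229 -0.002] 0.0026
bedR [ 0.366 -0.356  0.084] 0.0011
bedL [ 0.427 -0.041  0.084] 0.0015
pack [ 0.382 -0.236  0.093] 0.0011
bottle_label [ 0.482 -0.258  0.137] 0.001
body [ 0.481 -0.315  0.135] 0.003
cap [ 0.479 -0.35   0.126] 0.0026
green [ 0.205 -0.36   0.053] 0.0022
roller [ 0.439 -0.136  0.17 ] 0.4488
board [0.471 0.357 0.05 ] 0.0017
upper [0.461 0.354 0.25 ] 0.1041
bottle pts 858 ((0.4818183481693268, -0.28706082701683044), (0.14506414532661438, 0.05197876691818237), 89.4074478149414) [[0.456, -0.357], [0.508, -0.215]] 0.13587314261645844
rows per column:
347 198 214 [[0.5063, -0.2126], [0.4577, -0.2113]] [ 0.483 -0.216  0.119]
351 197 215 [[0.5091, -0.2241], [0.4548, -0.2226]] [ 0.482 -0.223  0.137]
355 198 215 [[0.5062, -0.2354], [0.4547, -0.2339]] [ 0.479 -0.235  0.134]
359 197 215 [[0.509, -0.2469], [0.4547, -0.2453]] [ 0.482 -0.245  0.14 ]
363 197 215 [[0.5089, -0.2583], [0.4546, -0.2567]] [ 0.482 -0.258  0.137]
367 197 215 [[0.5088, -0.2698], [0.4545, -0.268]] [ 0.481 -0.268  0.14 ]
371 197 215 [[0.5087, -0.2812], [0.4545, -0.2794]] [ 0.481 -0.28   0.139]
375 198 215 [[0.5058, -0.2925], [0.4544, -0.2907]] [ 0.479 -0.292  0.136]
379 198 215 [[0.5057, -0.3039], [0.4543, -0.3021]] [ 0.478 -0.303  0.138]
383 198 215 [[0.5056, -0.3153], [0.4542, -0.3135]] [ 0.479 -0.315  0.136]
387 202 212 [[0.4941, -0.3263], [0.4627, -0.3251]] [ 0.479 -0.328  0.131]
391 202 212 [[0.494, -0.3377], [0.4626, -0.3365]] [ 0.479 -0.341  0.125]
395 202 212 [[0.494, -0.3491], [0.4626, -0.3479]] [ 0.479 -0.352  0.125]
```

View pics/crop1.png

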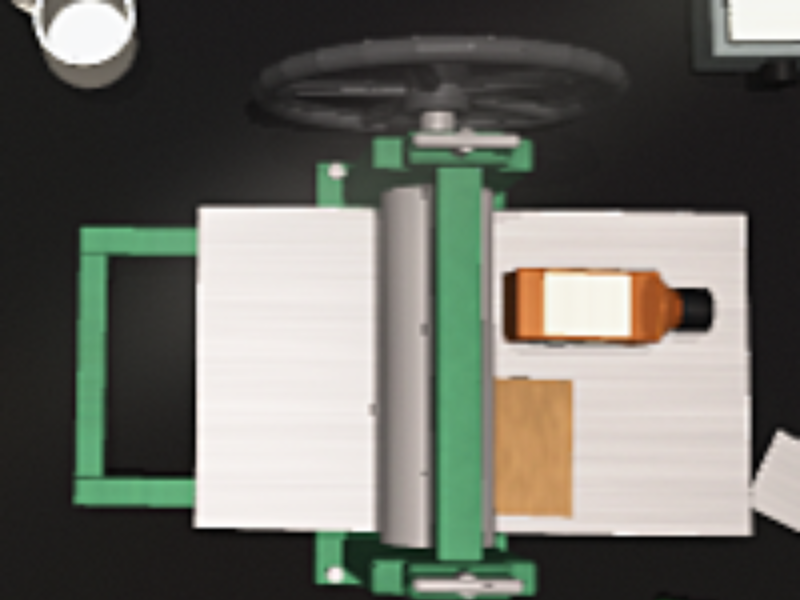

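The crop confirms it: an amber square bottle with a paper label and black cap, axis along world −y, base near the roller. The pack's visible part sits below it at about (535,448) in the crop. Next I measure the rack, roller, wheel and pack.

```bash
cat > m2.py <<'E'
from m import L
from h import *
for n in("top0.npz","scene0.npz"):
    p,d,K,X=L(n); W=pts(d,K,X); print(n)
    hsv=cv2.cvtColor(p,cv2.COLOR_RGB2HSV); H,S,V=[hsv[...,i].astype(int) for i in range(3)]
    x,y,z=W[...,0],W[...,1],W[...,2]; ok=d>0
    def rect(nm,m,big=True):
        m=m&ok
        if big:
            nn,lab,st,_=cv2.connectedComponentsWithStats(m.astype(np.uint8)); m=lab==1+np.argmax(st[1:,4])
        q=W[m]; R=cv2.minAreaRect(q[:,:2].astype(np.float32))
        print(nm,m.sum(),np.round(R[0],4),np.round(R[1],4),round(R[2],2),"pct",np.percentile(q,[1,50,99],axis=0).round(3).tolist())
        return q
    tan=(H>12)&(H<32)&(S>60)
    rack=(y>.15)&(y<.6)&(x>.2)
    rect("lower",rack&tan&(abs(z-.05)<.008)); rect("upper",rack&tan&(abs(z-.262)<.02)); print(np.median(z[rack&tan&(z>.2)]))
    rect("glass/jar/flask",rack&(z>.06)&(z<.21)&~tan,False)
    pr=(y<.1)&(y>-.45)&(x>.25)&(x<.75)
    rect("bed",pr&(abs(z-.085)<.006)&(S<50)&(V>100),False)
    rect("pack",pr&tan&(abs(z-.093)<.007)&(x<.44))
    q=rect("wheel",pr&(x>.6)&(x<.72)&(z>.03),False); print("wheel top z",np.percentile(q[:,2],99.5),q[q[:,2]>.25].mean(0))
    green=(H>60)&(H<85)&(S>70)
    rect("green high",pr&green&(z>.15),False)
    cv2.imwrite("pics/"+n[:3]+"b.png",cv2.resize(p[100:310,50:260,::-1],(600,600)))
E
python3 m2.py | grep -v "^rows\|^[0-9]* [0-9]* [0-9]* \[\["; sed -i '/^for nm/,$d' m.py
```

```text
table [ 0.387  0.229 -0.002] 0.0026
bedR [ 0.366 -0.356  0.084] 0.0011
bedL [ 0.427 -0.041  0.084] 0.0015
pack [ 0.382 -0.236  0.093] 0.0011
bottle_label [ 0.482 -0.258  0.137] 0.001
body [ 0.481 -0.315  0.135] 0.003
cap [ 0.479 -0.35   0.126] 0.0026
green [ 0.205 -0.36   0.053] 0.0022
roller [ 0.439 -0.136  0.17 ] 0.4488
board [0.471 0.357 0.05 ] 0.0017
upper [0.461 0.354 0.25 ] 0.1041
bottle pts 858 ((0.4818183481693268, -0.28706082701683044), (0.14506414532661438, 0.05197876691818237), 89.4074478149414) [[0.456, -0.357], [0.508, -0.215]] 0.13587314261645844
top0.npz
lower 3756 [0.4648 0.3577] [0.401  0.1092] 20.59 pct [[0.273, 0.253, 0.043], [0.458, 0.355, 0.049], [0.655, 0.443, 0.055]]
upper 3725 [0.4514 0.4018] [0.4076 0.1021] 20.41 pct [[0.255, 0.294, 0.253], [0.436, 0.379, 0.264], [0.642, 0.497, 0.269]]
0.264566644882378
glass/jar/flask 1645 [0.562  0.3808] [0.448  0.7147] 88.58 pct [[0.207, 0.2, 0.06], [0.608, 0.322, 0.128], [0.917, 0.567, 0.203]]
bed 7252 [ 0.5303 -0.1482] [0.5039 0.4217] 88.78 pct [[0.32, -0.395, 0.08], [0.435, -0.122, 0.085], [0.559, 0.011, 0.09]]
pack 681
[... 718 characters left out ...]
36
glass/jar/flask 2160 [0.5615 0.3776] [0.4486 0.7184] 89.36 pct [[0.239, 0.2, 0.06], [0.63, 0.39, 0.1], [0.919, 0.562, 0.204]]
bed 4189 [ 0.5299 -0.1479] [0.5053 0.4229] 88.63 pct [[0.321, -0.396, 0.081], [0.441, -0.27, 0.086], [0.708, 0.069, 0.09]]
pack 492 [ 0.3834 -0.2288] [0.0712 0.101 ] 88.88 pct [[0.335, -0.263, 0.089], [0.384, -0.228, 0.093], [0.433, -0.194, 0.098]]
wheel 2458 [ 0.66  -0.175] [0.1199 0.55  ] 0.0 pct [[0.601, -0.446, 0.033], [0.645, -0.174, 0.145], [0.718, 0.09, 0.268]]
wheel top z 0.2694262385642854 [ 0.64298783 -0.16462539  0.26086754]
green high 1458 [ 0.4636 -0.1332] [0.1914 0.352 ] 87.89 pct [[0.291, -0.214, 0.152], [0.432, -0.163, 0.224], [0.633, -0.105, 0.23]]
```

View pics/topb.png

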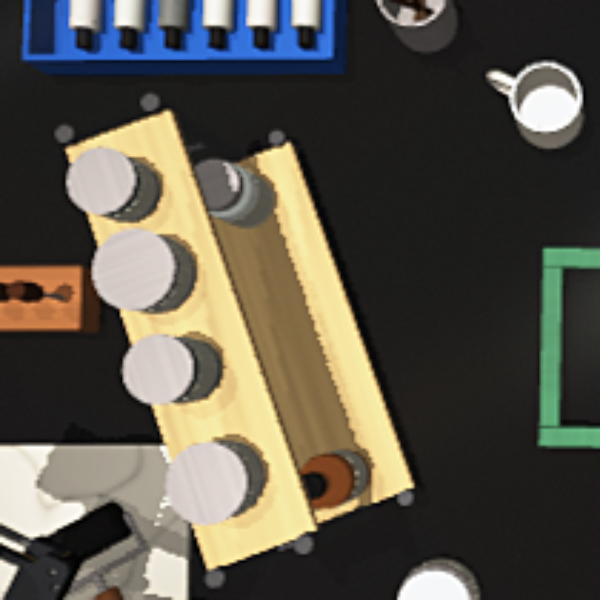

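```bash
cat > k.py <<'E'
import numpy as np
from scipy.spatial.transform import Rotation as Ro
C=np.array([[0,0,1],[-1,0,0],[0,-1,0.]])
def RJ(j): 
    e=lambda a,x:Ro.from_euler(a,x,degrees=True)
    return (e('z',j[0])*e('y',j[1]-j[2])*e('x',-j[3])*e('y',-j[4])*e('x',-j[5])).as_matrix()@C
def wrist(R,j1,pitch):  # j4,j5,j6 with j5<0
    M=(Ro.from_euler('z',j1,degrees=True)*Ro.from_euler('y',pitch,degrees=True)).as_matrix().T@R@C.T
    a,b,c=Ro.from_matrix(M).as_euler('XYX',degrees=True) # b in 0..180
    return -a,-b,-c
def tool(zdir,ydir):
    z=np.array(zdir,float);z/=np.linalg.norm(z);y=np.array(ydir,float);y-=z*(y@z);y/=np.linalg.norm(y)
    return np.stack([np.cross(y,z),y,z],1)
def step(Ra,pa,Rb,pb): # in tool axes, m and deg
    return Ra.T@(np.array(pb)-pa), np.degrees(Ro.from_matrix(Ra.T@Rb).as_rotvec())
t=np.radians(25);s,c=np.sin(t),np.cos(t)
rx=np.array([-.35,.937,0]);ry=np.array([-.937,-.35,0]);up=np.array([0,0,1.])
G=tool([.02*s,s,-c],[-1,.02,0]); F=tool(rx*c-up*s,-ry)
E
python3 - <<'E'
from k import *
from station import r
q=r.sense(); print(np.abs(RJ(q['joints'])-q['ee_rot']).max())
for pitch in(10,30,50):
  for f in(1,-1):
    D=np.diag([f,f,1.])
    print(pitch,f,"grasp",np.round(wrist(G@D,-35,pitch),0),"place",[np.round(wrist(F@D,j,pitch),0) for j in(5,20)])
print(step(q['ee_rot'],q['tcp_pos'],G,[.48,-.3,.3]))
E
```

```text
3.3306690738754696e-16
10 1 grasp [-21. -94.  35.] place [array([ -62.,  -99., -164.]), array([ -65.,  -86., -171.])]
10 -1 grasp [ -21.  -94. -145.] place [array([-62., -99.,  16.]), array([-65., -86.,   9.])]
30 1 grasp [-21. -76.  42.] place [array([ -61.,  -90., -147.]), array([ -68.,  -78., -152.])]
30 -1 grasp [ -21.  -76. -138.] place [array([-61., -90.,  33.]), array([-68., -78.,  28.])]
50 1 grasp [-25. -57.  51.] place [array([ -62.,  -80., -129.]), array([ -73.,  -71., -133.])]
50 -1 grasp [ -25.  -57. -129.] place [array([-62., -80.,  51.]), array([-73., -71.,  47.])]
(array([ 0.56220672,  0.69157402, -0.07699036]), array([ 14.47539071, -22.23764966,  64.81894358]))
```

Call:
jog_arm:
  plan: "0 0 -1 0 0 0 -1;0 0 -1 0 0 0 -1;0 0 -1 0 0 0 -1;0 0 -1 0 0 0 -1;0 0 -1 0 0 0 -1;0 0 -1 0 0 0 -1;0 0 -1 0 0 0 -1;0 0 -1 0 0 0 -1;0.8 0.98 0 0 0 0 -1;0.8 0.98 0 0 0 0 -1"

```text
time_s: 1.1
tcp_pos: [0.2812, 0.5041, 0.4219]
ee_rot: [[0.905, -0.425, -0.001], [-0.425, -0.905, -0.001], [-0.0, 0.001, -1.0]]
wrist_force: [-0.4, 0.3, -0.4]
gripper_width: 1.001
gripper_force: 0.0
```

Call:
jog_arm:
  plan: "0.8 0.98 0 0 0 0 -1;0.8 0.98 0 0 0 0 -1;0.8 0.98 0 0 0 0 -1;0.8 0.98 0 0 0 0 -1;0.8 0.98 0 0 0 0 -1;0.8 0.98 0 0 0 0 -1;0.8 0.98 0 0 0 0 -1;0.8 0.98 0 0 0 0 -1;0.8 0.98 0 0 0 0 -1;0.8 0.98 0 0 0 0 -1"

```text
time_s: 2.1
tcp_pos: [0.3579, 0.1959, 0.4223]
ee_rot: [[0.905, -0.425, -0.0], [-0.425, -0.905, -0.0], [-0.0, 0.0, -1.0]]
wrist_force: [0.9, 1.2, 0.5]
gripper_width: 0.998
gripper_force: 0.0
```

Call:
jog_arm:
  plan: "0.8 0.98 0 0 0 0 -1;0.8 0.98 0 0 0 0 -1;0.8 0.98 0 0 0 0 -1;0.8 0.98 0 0 0 0 -1;0.8 0.98 0 0 0 0 -1;0.8 0.98 0 0 0 0 -1;0.8 0.98 0 0 0 0 -1;0.8 0.98 0 0 0 0 -1;0.8 0.98 0 0 0 0 -1;0.8 0.98 0 0 0 0 -1"

```text
time_s: 3.1
tcp_pos: [0.4346, -0.1108, 0.4222]
ee_rot: [[0.905, -0.426, -0.001], [-0.426, -0.905, 0.0], [-0.001, 0.0, -1.0]]
wrist_force: [0.9, 0.5, 0.3]
gripper_width: 1.001
gripper_force: 0.0
```

```bash
python3 -c "
from station import r;s=r.sense();print(s['joints'].round(3).tolist(),s['tcp_pos'].tolist())"
```

```text
[6.552, -0.257, 0.182, -0.018, -90.473, 58.244] [0.4345611626184264, -0.11084246059812884, 0.4222163711887051]
```

Call:
jog_arm:
  plan: "0.8 0.98 0 0 0 0 -1;0.8 0.98 0 0 0 0 -1;0.8 0.98 0 0 0 0 -1;0.8 0.98 0 0 0 0 -1;0.8 0.98 0 0 0 0 -1;0.8 0.98 0 0 0 0 -1;0 0 0 0.2 -0.31 0.9 -1;0 0 0 0.2 -0.31 0.9 -1;0 0 0 0.2 -0.31 0.9 -1;0 0 0 0.2 -0.31 0.9 -1"

```text
time_s: 4.1
tcp_pos: [0.4809, -0.2936, 0.4217]
ee_rot: [[0.576, -0.815, -0.063], [-0.794, -0.576, 0.196], [-0.196, -0.063, -0.979]]
wrist_force: [0.2, -0.0, -0.4]
gripper_width: 0.996
gripper_force: 0.0
```

```bash
python3 -c "
from station import r;s=r.sense();print(s['joints'].round(3).tolist(),s['tcp_pos'].tolist())"
```

```text
[-20.355, 17.492, 24.126, -9.596, -103.831, 54.249] [0.4808892351108462, -0.29356319591368296, 0.4217351315152331]
```

Call:
jog_arm:
  plan: "0 0 0 0.2 -0.31 0.9 -1;0 0 0 0.2 -0.31 0.9 -1;0 0 0 0.2 -0.31 0.9 -1;0 0 0 0.2 -0.31 0.9 -1;0 0 0 0.2 -0.31 0.9 -1;0 0 0 0 0 0 -1;0 0 0 0 0 0 -1;0 0 0 0 0 0 -1;0 0 0 0 0 0 -1;0 0 0 0 0 0 -1"

```text
time_s: 5.1
tcp_pos: [0.4809, -0.2932, 0.4227]
ee_rot: [[-0.016, -1.0, 0.007], [-0.905, 0.018, 0.424], [-0.425, 0.001, -0.905]]
wrist_force: [-0.3, -0.4, -0.2]
gripper_width: 1.001
gripper_force: 0.0
```

```bash
python3 - <<'E'
from station import r
from k import *
s=r.sense();print(s['joints'].round(3).tolist(),s['tcp_pos'].tolist())
g=np.array([.480,-.2935,.112])+G[:,2]*.019
print("grasp tcp",g); print(step(s['ee_rot'],s['tcp_pos'],G,g-G[:,2]*.12)); print(step(s['ee_rot'],s['tcp_pos'],G,g))
E
```

```text
[-28.243, 20.246, 30.196, -23.728, -110.384, 20.909] [0.4808856167577478, -0.2931540289585204, 0.4226704469035884]
grasp tcp [ 0.48016059 -0.28547054  0.09478077]
(array([0.13200812, 0.00084422, 0.18013472]), array([0.09109193, 0.11558814, 0.10965606]))
(array([0.13225039, 0.00065367, 0.30013432]), array([0.09109193, 0.11558814, 0.10965606]))
```

Call:
jog_arm:
  plan: "0.66 0 0.9 0 0 0 -1;0.66 0 0.9 0 0 0 -1;0.66 0 0.9 0 0 0 -1;0.66 0 0.9 0 0 0 -1;0.66 0 0.9 0 0 0 -1;0.66 0 0.9 0 0 0 -1;0.66 0 0.9 0 0 0 -1;0.66 0 0.9 0 0 0 -1;0 0 0.8 0 0 0 -1;0 0 0.8 0 0 0 -1"

```text
time_s: 6.1
tcp_pos: [0.4798, -0.3194, 0.166]
ee_rot: [[-0.018, -1.0, 0.006], [-0.905, 0.019, 0.425], [-0.425, 0.002, -0.905]]
wrist_force: [-0.1, -0.6, 1.0]
gripper_width: 0.999
gripper_force: 0.0
```

Call:
jog_arm:
  plan: "0 0 0.8 0 0 0 -1;0 0 0.8 0 0 0 -1;0 0 0.6 0 0 0 -1;0 0 0.6 0 0 0 -1;0 0 0.4 0 0 0 -1;0 0 0 0 0 0 -1;0 0 0 0 0 0 1;0 0 0 0 0 0 1;0 0 0 0 0 0 1;0 0 0 0 0 0 1"

```text
time_s: 7.1
tcp_pos: [0.4808, -0.286, 0.0954]
ee_rot: [[-0.017, -1.0, 0.008], [-0.905, 0.019, 0.424], [-0.424, -0.0, -0.905]]
wrist_force: [0.1, 0.5, 0.1]
gripper_width: 0.725
gripper_force: 0.0
```

```bash
python3 - <<'E'
from h import *
s=r.sense();print(s['joints'].round(3).tolist(),s['tcp_pos'].round(4).tolist(),s['gripper_width'],s['gripper_force'],s['wrist_force'].round(1))
p,d,K,X,c=cap("scene"); cv2.imwrite("pics/g1.png",cv2.resize(p[150:290,90:290,::-1],(800,560)))
E
```

```text
[-27.654, 30.768, -0.445, -23.508, -72.118, 36.496] [0.4808, -0.286, 0.0954] 0.7250439791072752 0.0 [0.1 0.5 0.1]
```

View pics/g1.png

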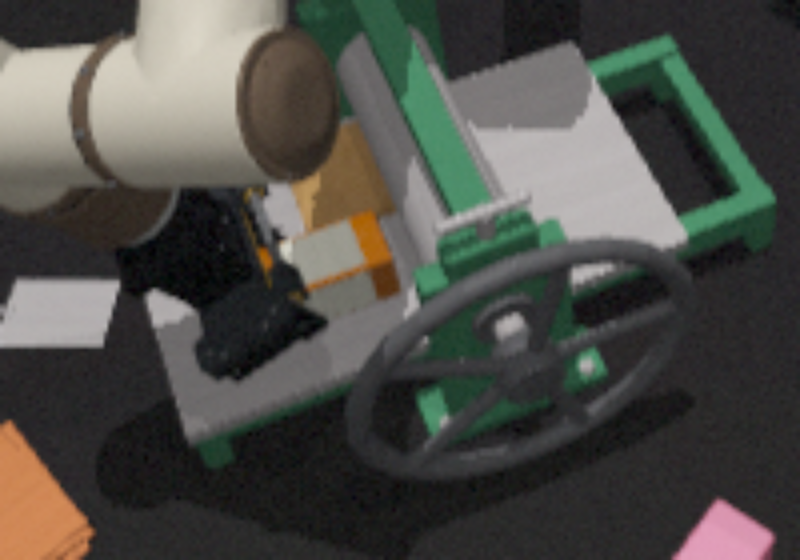

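The gripper straddles the bottle body (about (345,250) in the crop), clear of the pack, and is still closing. I keep closing, then lift.

Call:
jog_arm:
  plan: "0 0 0 0 0 0 1;0 0 0 0 0 0 1;0 0 0 0 0 0 1;0 0 0 0 0 0 1;0 0 0 0 0 0 1;0 0 0 0 0 0 1;-0.1 0 -0.2 0 0 0 1;-0.17 0 -0.36 0 0 0 1;-0.17 0 -0.36 0 0 0 1;-0.17 0 -0.36 0 0 0 1"

```text
time_s: 8.15
tcp_pos: [0.4802, -0.2854, 0.1311]
ee_rot: [[-0.018, -1.0, 0.007], [-0.905, 0.019, 0.425], [-0.425, 0.002, -0.905]]
wrist_force: [0.1, -1.2, -4.0]
gripper_width: 0.6
gripper_force: 29.9
```

```bash
cat > fk.py <<'E'
from k import *
e=lambda a,x:Ro.from_euler(a,x,degrees=True).as_matrix()
def A(j):
    Z=e('z',j[0]);B=Z@e('y',j[1]);F=Z@e('y',j[1]-j[2]);F4=F@e('x',-j[3]);T=F4@e('y',-j[4])
    # h, a1, L2, d(lateral, before j4), L3, o3, d after j4, Lt
    return np.stack([Z[:,2],Z[:,0],B[:,2],Z[:,1],F[:,0],F[:,2],F4[:,1],T[:,0]],1)
D=[([79.617373,22.0874663,.386408,-.0257084,-68.4128149,-14.8182],[.26585,.56502,.22155]),
([6.552,-.257,.182,-.018,-90.473,58.244],[.43456,-.11084,.42222]),([-20.355,17.492,24.126,-9.596,-103.831,54.249],[.480889,-.293563,.421735]),
([-28.243,20.246,30.196,-23.728,-110.384,20.909],[.4808856,-.293154,.42267]),([-27.654,30.768,-.445,-23.508,-72.118,36.496],[.4808,-.286,.0954])]
M=np.vstack([A(j) for j,_ in D]);b=np.hstack([p for _,p in D])
E
python3 - <<'E'
from fk import *
from h import *
s=r.sense();D.append((s['joints'],s['tcp_pos']));M=np.vstack([M,A(s['joints'])]);b=np.hstack([b,s['tcp_pos']])
x,res,rk,sv=np.linalg.lstsq(M,b,rcond=1e-6);print(x.round(4),rk,sv.round(3),np.abs(M@x-b).max())
print(s['tcp_pos'],s['gripper_width'],s['gripper_force'],s['wrist_force'])
E
```

```text
[ 0.1606  0.      0.5649 -0.      0.4218  0.     -0.1598  0.3065] 8 [4.83  3.462 3.433 0.602 0.507 0.364 0.297 0.243] 3.174980552744788e-05
[ 0.48023733 -0.28535246  0.13107558] 0.600093629259353 29.869951857835986 [ 0.10518352 -1.22571179 -3.9827265 ]
```

```bash
cat >> fk.py <<'E'
XL=np.linalg.lstsq(M,b,rcond=1e-6)[0]
LO=np.array([-179.83,-69.29,-61.27,-181.25,-171.15,-177.46]);HI=np.array([179.83,118.12,80.66,117.63,-9.14,177.46])
from scipy.optimize import least_squares
P=lambda j:A(j)@XL
def ik(R,p,j0):
    f=lambda j:np.hstack([(P(j)-p)*10,(RJ(j)-R).ravel()])
    o=least_squares(f,np.clip(j0,LO+.1,HI-.1),bounds=(LO,HI),x_scale=30.); return o.x,o.cost
Rg=np.array([[-0.017,-1.0,0.008],[-0.905,0.019,0.424],[-0.424,0,-0.905]]); U,_,V=np.linalg.svd(Rg);Rg=U@V
a=Rg.T@np.array([-.02,-1,0]);a[1]=0;a/=np.linalg.norm(a)
bb=Rg.T@(np.array([.4815,-.2135,.111])-[.4808,-.286,.0954]);bb[1]=0
# F: bottle upright, closing axis along -rack y
yt=-ry/np.linalg.norm(ry); B0=np.stack([a,[0,1,0],np.cross(a,[0,1,0])],1);B1=np.stack([up,yt,np.cross(up,yt)],1); RF=B1@B0.T
def tcp_for_base(base,R=None): return np.array(base)-(RF if R is None else R)@bb
def rows(Ra,pa,Rb,pb):
    sh,ro=step(Ra,pa,Rb,pb); return np.r_[sh/.025,ro/8]
def plan(j0,j1,n):
    out=[]
    for i in range(n):
        A0=j0+(j1-j0)*i/n;A1=j0+(j1-j0)*(i+1)/n
        out.append(rows(RJ(A0),P(A0),RJ(A1),P(A1)))
    return np.array(out)
E
python3 - <<'E'
from fk import *
from h import *
np.set_printoptions(suppress=True,linewidth=160)
s=r.sense();j=s['joints']
shelf=np.array([.456,.377,.05]);base=shelf-.035*rx
pl=tcp_for_base(base);pre=pl-rx*.16+up*.06
print("place tcp",pl,RF.round(3).tolist())
best=None
for j1 in(-10,20,50):
  for j6 in(-170,-150,-120,30,150):
    q,c=ik(RF,pre,np.array([j1,30,10,-60,-90,j6]))
    if c<1e-6: print("pre",q.round(1)); best=q
    q2,c2=ik(RF,pl,q)
    print(c<1e-6,c2<1e-6,q2.round(1))
E
```

```text
place tcp [0.46279128 0.35881878 0.12250028] [[-0.148, 0.937, -0.317], [0.397, 0.35, 0.848], [0.906, 0.0, -0.424]]
pre [   2.8   33.     4.5  -59.7  -92.3 -147. ]
True True [  16.2   34.5   -3.   -67.3  -78.2 -144. ]
pre [   2.8   33.     4.5  -59.7  -92.3 -147. ]
True True [  16.2   34.5   -3.   -67.3  -78.2 -144. ]
pre [   2.8   33.     4.5  -59.7  -92.3 -147. ]
True True [  16.2   34.5   -3.   -67.3  -78.2 -144. ]
pre [   2.8   33.     4.5  -59.7  -92.3 -147. ]
True True [  16.2   34.5   -3.   -67.3  -78.2 -144. ]
False False [ 26.6  28.2  -0.8 -50.6 -69.6 177.5]
pre [   2.8   33.     4.5  -59.7  -92.3 -147. ]
True True [  16.2   34.5   -3.   -67.3  -78.2 -144. ]
pre [   2.8   33.     4.5  -59.7  -92.3 -147. ]
True True [  16.2   34.5   -3.   -67.3  -78.2 -144. ]
pre [   2.8   33.     4.5  -59.7  -92.3 -147. ]
True True [  16.2   34.5   -3.   -67.3  -78.2 -144. ]
False False [ 26.6  28.2  -0.8 -50.6 -69.6 177.5]
False False [ 26.6  28.2  -0.8 -50.6 -69.6 177.5]
pre [   2.8   33.     4.5  -59.7  -92.3 -147. ]
True True [  16.2   34.5   -3.   -67.3  -78.2 -144. ]
pre [   2.8   33.     4.5  -59.7  -92.3 -147. ]
True True [  16.2   34.5   -3.   -67.3  -78.2 -144. ]
pre [   2.8   33.     4.5  -59.7  -92.3 -147. ]
True True [  16.2   34.5   -3.   -67.3  -78.2 -144. ]
False False [ 26.6  28.2  -0.8 -50.6 -69.6 177.5]
False False [ 26.6  28.2  -0.8 -50.6 -69.6 177.5]
```

Call:
jog_arm:
  plan: "-0.42 0 -0.9 0 0 0 1;-0.42 0 -0.9 0 0 0 1;-0.42 0 -0.9 0 0 0 1;-0.42 0 -0.9 0 0 0 1;-0.42 0 -0.9 0 0 0 1;-0.42 0 -0.9 0 0 0 1;-0.42 0 -0.9 0 0 0 1;-0.42 0 -0.9 0 0 0 1;-0.42 0 -0.9 0 0 0 1;-0.42 0 -0.9 0 0 0 1"

```text
time_s: 9.15
tcp_pos: [0.48, -0.2857, 0.3803]
ee_rot: [[-0.018, -1.0, 0.007], [-0.905, 0.019, 0.425], [-0.425, 0.001, -0.905]]
wrist_force: [-0.1, -0.2, -4.4]
gripper_width: 0.596
gripper_force: 29.9
```

```bash
cat > pl.py <<'E'
from fk import *
from h import *
np.set_printoptions(suppress=True,linewidth=160)
shelf=np.array([.456,.377,.05]);base=shelf-.035*rx
pl=tcp_for_base(base);pre=pl-rx*.16+up*.06
def show(T):
    print("\n".join(" ".join(f"{v:.2f}" for v in x) for x in T))
E
python3 - <<'E'
from pl import *
s=r.sense();j=s['joints'];print(s['tcp_pos'])
qp,c=ik(RF,pre+up*.12,np.array([2.8,33,4.5,-59.7,-92,-147]));print(qp.round(1),c,pre+up*.12)
T=plan(j,qp,28);show(T)
for i in range(0,29,4):
    q=j+(qp-j)*i/28;R=RJ(q);p=P(q); print(i,"tcp",p.round(2),"base",(p+R@bb).round(2),"cap",(p+R@(bb+.145*a)).round(2),"palm",(p-R[:,2]*.15).round(2))
E
```

```text
[ 0.48002137 -0.2856734   0.38034029]
[   2.5   25.    10.7  -60.8  -99.5 -159.1] 4.3111941805108275e-31 [0.51879128 0.20889878 0.30250028]
-0.51 -0.31 0.49 -0.05 -0.18 0.68
-0.54 -0.24 0.49 -0.07 -0.17 0.68
-0.55 -0.17 0.50 -0.09 -0.16 0.69
-0.56 -0.10 0.51 -0.11 -0.15 0.69
-0.56 -0.03 0.52 -0.13 -0.13 0.70
-0.55 0.03 0.52 -0.15 -0.12 0.70
-0.53 0.10 0.53 -0.16 -0.10 0.70
-0.51 0.16 0.54 -0.17 -0.08 0.71
-0.48 0.22 0.54 -0.18 -0.06 0.71
-0.44 0.27 0.55 -0.19 -0.04 0.72
-0.39 0.31 0.56 -0.19 -0.01 0.72
-0.34 0.35 0.56 -0.19 0.01 0.72
-0.29 0.38 0.57 -0.19 0.03 0.73
-0.23 0.41 0.57 -0.18 0.05 0.73
-0.18 0.42 0.58 -0.18 0.08 0.74
-0.12 0.43 0.58 -0.17 0.10 0.74
-0.06 0.43 0.59 -0.15 0.12 0.75
-0.01 0.42 0.59 -0.14 0.13 0.75
0.04 0.41 0.60 -0.12 0.15 0.75
0.09 0.39 0.60 -0.10 0.16 0.76
0.14 0.36 0.60 -0.09 0.17 0.76
0.18 0.33 0.61 -0.06 0.18 0.77
0.21 0.30 0.61 -0.04 0.19 0.77
0.24 0.26 0.61 -0.02 0.19 0.78
0.26 0.22 0.62 0.00 0.19 0.78
0.28 0.18 0.62 0.02 0.19 0.79
0.29 0.13 0.62 0.04 0.18 0.79
0.29 0.09 0.62 0.06 0.18 0.79
0 tcp [ 0.48 -0.29  0.38] base [ 0.48 -0.21  0.4 ] cap [ 0.48 -0.36  0.4 ] palm [ 0.48 -0.35  0.52]
4 tcp [ 0.51 -0.22  0.36] base [ 0.54 -0.15  0.38] cap [ 0.49 -0.29  0.37] palm [ 0.51 -0.29  0.49]
8 tcp [ 0.53 -0.15  0.34] base [ 0.58 -0.09  0.36] cap [ 0.49 -0.21  0.36] palm [ 0.54 -0.24  0.46]
12 tcp [ 0.54 -0.07  0.33] base [ 0.61 -0.04  0.33] cap [ 0.49 -0.12  0.35] palm [ 0.56 -0.17  0.44]
16 tcp [ 0.55 -0.    0.32] base [0.62 0.02 0.29] cap [ 0.5  -0.04  0.36] palm [ 0.57 -0.11  0.42]
20 tcp [0.54 0.07 0.31] base [0.6  0.07 0.26] cap [0.5  0.04 0.36] palm [ 0.58 -0.05  0.4 ]
24 tcp [0.53 0.14 0.3 ] base [0.57 0.13 0.24] cap [0.51 0.12 0.37] palm [0.57 0.02 0.38]
28 tcp [0.52 0.21 0.3 ] base [0.52 0.19 0.23] cap [0.52 0.19 0.38] palm [0.57 0.08 0.37]
```

Call:
jog_arm:
  plan: "-0.51 -0.31 0.49 -0.05 -0.18 0.68 1;-0.54 -0.24 0.49 -0.07 -0.17 0.68 1;-0.55 -0.17 0.5 -0.09 -0.16 0.69 1;-0.56 -0.1 0.51 -0.11 -0.15 0.69 1;-0.56 -0.03 0.52 -0.13 -0.13 0.7 1;-0.55 0.03 0.52 -0.15 -0.12 0.7 1;-0.53 0.1 0.53 -0.16 -0.1 0.7 1;-0.51 0.16 0.54 -0.17 -0.08 0.71 1;-0.48 0.22 0.54 -0.18 -0.06 0.71 1;-0.44 0.27 0.55 -0.19 -0.04 0.72 1"

```text
time_s: 10.15
tcp_pos: [0.5376, -0.1106, 0.333]
ee_rot: [[-0.841, -0.536, -0.077], [-0.456, 0.626, 0.632], [-0.291, 0.567, -0.771]]
wrist_force: [0.4, -0.2, -3.7]
gripper_width: 0.592
gripper_force: 29.9
```

Call:
jog_arm:
  plan: "-0.39 0.31 0.56 -0.19 -0.01 0.72 1;-0.34 0.35 0.56 -0.19 0.01 0.72 1;-0.29 0.38 0.57 -0.19 0.03 0.73 1;-0.23 0.41 0.57 -0.18 0.05 0.73 1;-0.18 0.42 0.58 -0.18 0.08 0.74 1;-0.12 0.43 0.58 -0.17 0.1 0.74 1;-0.06 0.43 0.59 -0.15 0.12 0.75 1;-0.01 0.42 0.59 -0.14 0.13 0.75 1;0.04 0.41 0.6 -0.12 0.15 0.75 1;0.09 0.39 0.6 -0.1 0.16 0.76 1"

```text
time_s: 11.15
tcp_pos: [0.5447, 0.0704, 0.3077]
ee_rot: [[-0.86, 0.467, -0.208], [0.143, 0.611, 0.779], [0.49, 0.64, -0.592]]
wrist_force: [-0.3, -1.0, -4.1]
gripper_width: 0.595
gripper_force: 29.9
```

Call:
jog_arm:
  plan: "0.14 0.36 0.6 -0.09 0.17 0.76 1;0.18 0.33 0.61 -0.06 0.18 0.77 1;0.21 0.3 0.61 -0.04 0.19 0.77 1;0.24 0.26 0.61 -0.02 0.19 0.78 1;0.26 0.22 0.62 0 0.19 0.78 1;0.28 0.18 0.62 0.02 0.19 0.79 1;0.29 0.13 0.62 0.04 0.18 0.79 1;0.29 0.09 0.62 0.06 0.18 0.79 1;0 0 0 0 0 0 1;0 0 0 0 0 0 1"

```text
time_s: 12.15
tcp_pos: [0.5189, 0.2079, 0.3011]
ee_rot: [[-0.153, 0.936, -0.317], [0.397, 0.352, 0.848], [0.905, 0.003, -0.426]]
wrist_force: [-0.3, -0.3, -3.8]
gripper_width: 0.594
gripper_force: 29.9
```

```bash
python3 - <<'E'
from pl import *
s=r.sense();R,p=s['ee_rot'],s['tcp_pos'];print(p,s['gripper_width'],s['joints'].round(1))
print("axis",(R@a).round(4),"base",(p+R@bb).round(4))
print("rot+shift to pre",step(R,p,RF,pre)); print("RF axes: rackx",(RF.T@rx).round(3),"up",(RF.T@up).round(3))
for n in("scene","top"):
    I,d,K,X,c=cap(n); np.savez(n+"1.npz",p=I,d=d,K=K,X=X)
    W=pts(d,K,X); hsv=cv2.cvtColor(I,cv2.COLOR_RGB2HSV)
    q=W[(abs(W[...,0]-.52)<.07)&(abs(W[...,1]-.19)<.08)&(W[...,2]>.18)&(W[...,2]<.36)&(d>0)&(hsv[...,0]>5)&(hsv[...,0]<20)&(hsv[...,1]>120)]
    if len(q): print(n,len(q),np.percentile(q,[2,50,98],axis=0).round(3).tolist())
    if n=="scene": cv2.imwrite("pics/s1.png",cv2.resize(I[50:290,200:480,::-1],(700,600)))
E
```

```text
[0.51888636 0.20792926 0.30113236] 0.5944507752983436 [   2.5   25.1   10.6  -60.7  -99.5 -158.7]
axis [-0.0038  0.0002  1.    ] base [0.5246 0.1933 0.2287]
rot+shift to pre (array([-0.10694939, -0.00015943,  0.05134512]), array([-0.00747846,  0.08693861,  0.22294532]))
RF axes: rackx [0.424 0.    0.906] up [ 0.906  0.    -0.424]
scene 154 [[0.508, 0.16, 0.235], [0.537, 0.182, 0.341], [0.552, 0.223, 0.354]]
top 331 [[0.494, 0.162, 0.312], [0.516, 0.182, 0.336], [0.554, 0.219, 0.351]]
```

View pics/s1.png

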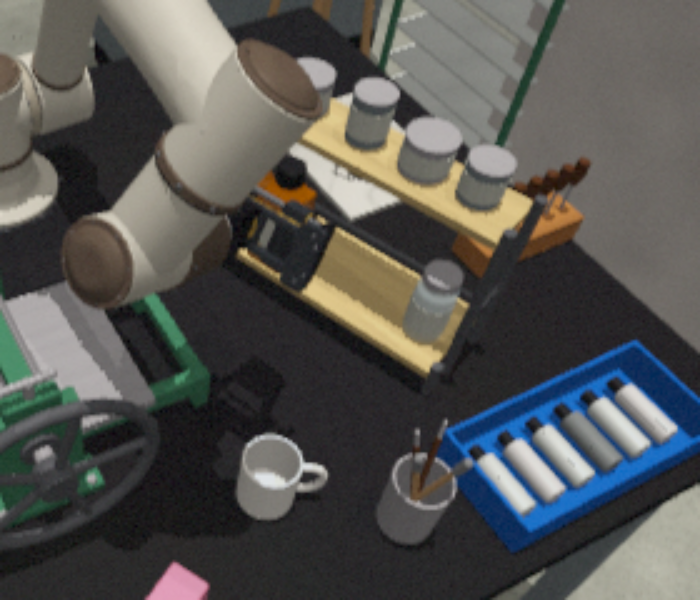

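The bottle hangs upright in the gripper (cap at (290,175)). The board is free, with the jar at (430,300). I go forward, down, then in under the upper board.

Call:
jog_arm:
  plan: "0.34 0 0.72 0 0.01 0.03 1;0.34 0 0.72 0 0 0 1;0.34 0 0.72 0 0 0 1;0.34 0 0.72 0 0 0 1;-0.84 0 0.4 0 0 0 1;-0.84 0 0.4 0 0 0 1;-0.84 0 0.4 0 0 0 1;-0.84 0 0.4 0 0 0 1;-0.84 0 0.4 0 0 0 1;-0.84 0 0.4 0 0 0 1"

```text
time_s: 13.25
tcp_pos: [0.4905, 0.285, 0.1613]
ee_rot: [[-0.148, 0.937, -0.316], [0.397, 0.349, 0.849], [0.906, 0.0, -0.423]]
wrist_force: [0.0, -0.5, -3.6]
gripper_width: 0.593
gripper_force: 29.9
```

Call:
jog_arm:
  plan: "-0.84 0 0.4 0 0 0 1;0 0 0 0 0 0 1;0.27 0 0.58 0 0 0 1;0.27 0 0.58 0 0 0 1;0.27 0 0.58 0 0 0 1;0.27 0 0.58 0 0 0 1;0.27 0 0.58 0 0 0 1;0 0 0 0 0 0 1;0 0 0 0 0 0 1;0 0 0 0 0 0 1"

```text
time_s: 14.25
tcp_pos: [0.4629, 0.359, 0.1384]
ee_rot: [[-0.146, 0.937, -0.316], [0.397, 0.348, 0.849], [0.906, -0.002, -0.423]]
wrist_force: [-0.5, 0.1, -3.0]
gripper_width: 0.597
gripper_force: 29.9
```

```bash
cat > chk.py <<'E'
from pl import *
s=r.sense();R,p=s['ee_rot'],s['tcp_pos'];print(s['time_s'],p,s['gripper_width'],s['wrist_force'].round(1))
bs=p+R@bb
print("axis",(R@a).round(4),"base",bs.round(4),"in rack",((bs-shelf)@rx).round(4),((bs-shelf)@ry).round(4))
print("to place",step(R,p,RF,pl))
E
python3 chk.py; python3 - <<'E'
from pl import *
I,d,K,X,c=cap("top");W=pts(d,K,X);hsv=cv2.cvtColor(I,cv2.COLOR_RGB2HSV);z=W[...,2]
cv2.imwrite("pics/t2.png",cv2.resize(I[100:310,50:260,::-1],(600,600)))
m=(abs(W[...,0]-.465)<.05)&(abs(W[...,1]-.34)<.05)&(z>.14)&(z<.23)&(d>0)&(hsv[...,1]<90)
print("cap?",np.percentile(W[m],[5,50,95],axis=0).round(3))
E
```

```text
14.25 [0.46288781 0.35898001 0.13843812] 0.5972421418386165 [-0.5  0.1 -3. ]
axis [ 0.0019 -0.0008  1.    ] base [0.4682 0.3444 0.0659] in rack -0.0348 -0.0
to place (array([-0.01449155, -0.00012219,  0.00663552]), array([ 0.05108994, -0.07865255, -0.12095466]))
cap? [[0.44  0.293 0.152]
 [0.472 0.329 0.203]
 [0.51  0.352 0.215]]
```

View pics/t2.png

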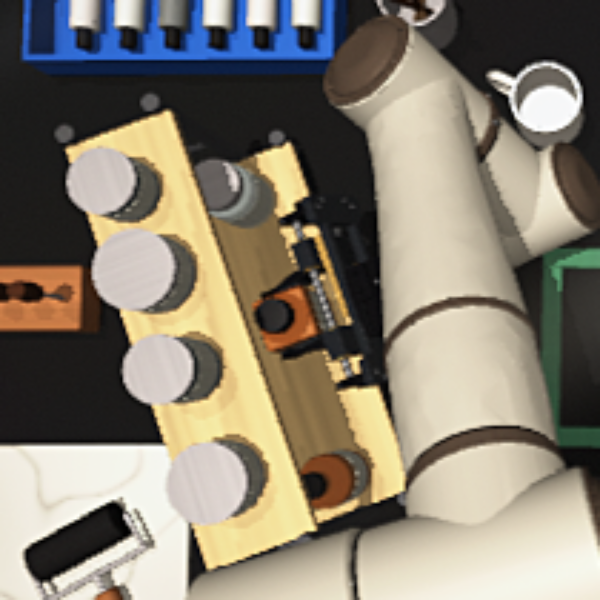

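The cap at (270,315) and the square body are over the free middle of the lower board. I lower slowly.

Call:
jog_arm:
  plan: "-0.07 0 0.034 0 0 0 1;-0.07 0 0.034 0 0 0 1;-0.07 0 0.034 0 0 0 1;-0.07 0 0.034 0 0 0 1;-0.07 0 0.034 0 0 0 1;-0.07 0 0.034 0 0 0 1;-0.036 0 0.017 0 0 0 1;-0.036 0 0.017 0 0 0 1;0 0 0 0 0 0 1;0 0 0 0 0 0 1"

```text
time_s: 15.3
tcp_pos: [0.4627, 0.3594, 0.1249]
ee_rot: [[-0.146, 0.937, -0.316], [0.397, 0.348, 0.849], [0.906, -0.001, -0.423]]
wrist_force: [-0.5, -0.3, -2.6]
gripper_width: 0.598
gripper_force: 29.9
```

```bash
python3 chk.py
```

```text
15.3 [0.46272103 0.3593579  0.12490259] 0.5979127544248937 [-0.5 -0.3 -2.6]
axis [ 0.002  -0.0012  1.    ] base [0.468  0.3448 0.0524] in rack -0.0344 0.0
to place (array([-0.00240132, -0.00011839,  0.00053505]), array([ 0.04851311, -0.10615928, -0.117124  ]))
```

Call:
jog_arm:
  plan: "-0.036 0 0.017 0 0 0 1;0 0 0 0 0 0 1;-0.036 0 0.017 0 0 0 1;0 0 0 0 0 0 1;-0.018 0 0.008 0 0 0 1;0 0 0 0 0 0 1;0 0 0 0 0 0 1;0 0 0 0 0 0 1;0 0 0 0 0 0 1;0 0 0 0 0 0 1"

```text
time_s: 16.3
tcp_pos: [0.4627, 0.3593, 0.1224]
ee_rot: [[-0.146, 0.937, -0.316], [0.397, 0.348, 0.849], [0.906, -0.002, -0.423]]
wrist_force: [0.5, 0.4, -3.3]
gripper_width: 0.596
gripper_force: 29.9
```

Call:
jog_arm:
  plan: "-0.018 0 0.008 0 0 0 1;0 0 0 0 0 0 1;-0.018 0 0.008 0 0 0 1;0 0 0 0 0 0 1;0 0 0 0 0 0 1;0 0 0 0 0 0 1;0 0 0 0 0 0 1;0 0 0 0 0 0 1;0 0 0 0 0 0 1;0 0 0 0 0 0 1"

```text
time_s: 17.3
tcp_pos: [0.4627, 0.3593, 0.1214]
ee_rot: [[-0.146, 0.937, -0.316], [0.397, 0.348, 0.849], [0.906, -0.002, -0.423]]
wrist_force: [-0.3, -1.0, -3.7]
gripper_width: 0.595
gripper_force: 29.9
```

Call:
jog_arm:
  plan: "-0.018 0 0.008 0 0 0 1;0 0 0 0 0 0 1;-0.018 0 0.008 0 0 0 1;0 0 0 0 0 0 1;0 0 0 0 0 0 1;0 0 0 0 0 0 1;0 0 0 0 0 0 1;0 0 0 0 0 0 1;0 0 0 0 0 0 1;0 0 0 0 0 0 1"

```text
time_s: 18.3
tcp_pos: [0.4627, 0.3593, 0.1206]
ee_rot: [[-0.146, 0.937, -0.316], [0.396, 0.348, 0.849], [0.906, -0.001, -0.422]]
wrist_force: [-0.4, -0.6, -0.5]
gripper_width: 0.597
gripper_force: 29.9
```

Contact made (force down to −0.5 N). I release and back out along the fingers.

Call:
jog_arm:
  plan: "0 0 0 0 0 0 -1;0 0 0 0 0 0 -1;0 0 0 0 0 0 -1;0 0 0 0 0 0 -1;0 0 0 0 0 0 -1;0 0 0 0 0 0 -1;0 0 0 0 0 0 -1;0 0 0 0 0 0 -1;0 0 -0.2 0 0 0 -1;0 0 -0.4 0 0 0 -1"

```text
time_s: 19.3
tcp_pos: [0.4672, 0.3464, 0.1267]
ee_rot: [[-0.145, 0.937, -0.317], [0.397, 0.349, 0.849], [0.906, -0.002, -0.422]]
wrist_force: [0.0, -0.0, 0.5]
gripper_width: 0.998
gripper_force: 0.0
```

Call:
jog_arm:
  plan: "0 0 -0.6 0 0 0 -1;0 0 -0.8 0 0 0 -1;0 0 -0.8 0 0 0 -1;0 0 -0.8 0 0 0 -1;0 0 -0.8 0 0 0 -1;0.5 0 -0.8 0 0 0 -1;0.9 0 -0.6 0 0 0 -1;0.9 0 -0.4 0 0 0 -1;0.9 0 -0.4 0 0 0 -1;0.9 0 -0.4 0 0 0 -1"

```text
time_s: 20.3
tcp_pos: [0.5034, 0.2501, 0.2888]
ee_rot: [[-0.146, 0.938, -0.315], [0.397, 0.348, 0.849], [0.906, -0.001, -0.423]]
wrist_force: [0.2, 0.4, -0.2]
gripper_width: 0.995
gripper_force: 0.0
```

```bash
python3 - <<'E'
from pl import *
s=r.sense();print(s['time_s'],s['tcp_pos'],s['joints'].round(1),s['gripper_width'])
for n in("top","scene"):
    I,d,K,X,c=cap(n);W=pts(d,K,X);hsv=cv2.cvtColor(I,cv2.COLOR_RGB2HSV);z=W[...,2]
    if n=="top": cv2.imwrite("pics/t3.png",cv2.resize(I[100:310,50:260,::-1],(600,600)))
    near=np.hypot(W[...,0]-.468,W[...,1]-.344)<.05
    m=near&(z>.06)&(z<.23)&(d>0)
    q=W[m]-shelf; q=np.stack([q@rx,q@ry,W[m][:,2]],1); print(n,len(q),np.percentile(q,[2,50,98],axis=0).round(3).tolist())
    t=q[q[:,2]>.185]; print("cap top",len(t),t.mean(0).round(3))
E
```

```text
20.3 [0.50339548 0.25006967 0.28875823] [   6.2   24.3    7.5  -61.9  -95.1 -158.8] 0.9953668642009879
top 516 [[-0.061, -0.023, 0.066], [-0.047, 0.009, 0.155], [-0.012, 0.028, 0.197]]
cap top 122 [-0.036  0.002  0.194]
scene 232 [[-0.063, -0.026, 0.062], [-0.053, -0.023, 0.098], [-0.012, 0.023, 0.163]]
cap top 0 [nan nan nan]<stdin>:9: RuntimeWarning: Mean of empty slice.
  ret = um.true_divide(
```

View pics/t3.png

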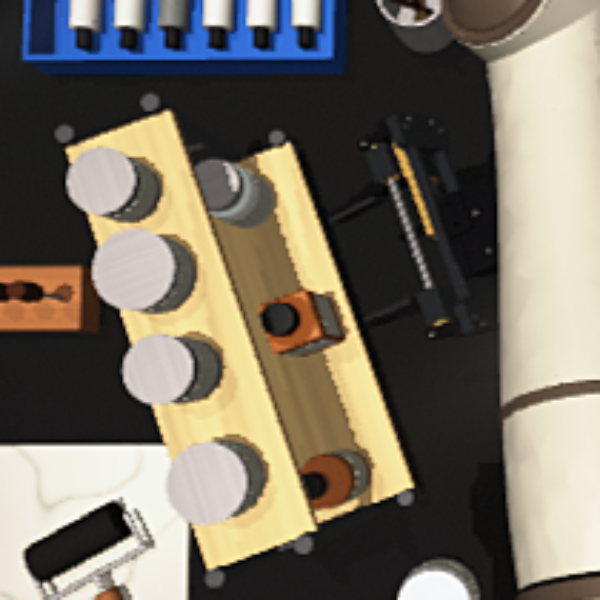

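The bottle stands upright on the board (cap top at (278,318), measured 0.194 m up and centred at rack x −0.036). The jar and flask are untouched. Now the wheel.

```bash
python3 - <<'E'
from pl import *
s=r.sense();j=s['joints']
Wd=tool([0,0,-1],[-1,.022,0])
def rim(th): t=np.radians(th); y=-.164-.125*np.sin(t); return np.array([.639+.022*(y+.164),y,.135+.125*np.cos(t)-.017])
q0,c=ik(Wd,rim(-46)+[0,0,.13],np.array([8,30,10,0,-80,-8.]));print(q0.round(1),c)
for th in(-46,0,46): q,c=ik(Wd,rim(th),q0);print(th,rim(th).round(4),q.round(1),c<1e-8)
T=plan(j,q0,24);show(T)
for i in range(0,25,4):
    q=j+(q0-j)*i/24;R=RJ(q);p=P(q); print(i,"tcp",p.round(2),"z",R[:,2].round(2),"palm",(p-R[:,2]*.07).round(2))
print("tool axes arc increments (mm/25) per 11.5deg:")
for k in range(8): print(k,(Wd.T@(rim(-46+11.5*(k+1))-rim(-46+11.5*k))/.025).round(2))
E
```

```text
[  7.7  21.4  15.2  -0.  -83.8  -9. ] 2.0709562818073918e-20
-46 [ 0.641  -0.0741  0.2048] [  7.7  24.7   2.   -0.  -67.3  -9. ] True
0 [ 0.639 -0.164  0.243] [ -0.4  24.8   7.7  -0.  -72.9  -0.9] True
46 [ 0.637  -0.2539  0.2048] [ -8.3  28.6   8.5  -0.  -69.9   7. ] True
-0.43 -0.06 -0.34 0.06 -0.33 -0.80
-0.43 -0.10 -0.35 0.10 -0.32 -0.80
-0.42 -0.14 -0.35 0.13 -0.31 -0.81
-0.41 -0.18 -0.36 0.16 -0.30 -0.81
-0.39 -0.22 -0.36 0.19 -0.28 -0.81
-0.37 -0.26 -0.37 0.22 -0.26 -0.81
-0.34 -0.30 -0.37 0.24 -0.23 -0.81
-0.31 -0.34 -0.38 0.27 -0.21 -0.81
-0.28 -0.37 -0.38 0.29 -0.18 -0.81
-0.24 -0.40 -0.39 0.30 -0.15 -0.81
-0.20 -0.43 -0.39 0.32 -0.12 -0.82
-0.16 -0.45 -0.40 0.33 -0.08 -0.82
-0.11 -0.47 -0.40 0.34 -0.05 -0.82
-0.06 -0.48 -0.41 0.34 -0.01 -0.82
-0.01 -0.49 -0.41 0.34 0.02 -0.82
0.04 -0.50 -0.42 0.33 0.06 -0.82
0.09 -0.49 -0.42 0.33 0.09 -0.82
0.14 -0.49 -0.42 0.31 0.13 -0.82
0.20 -0.48 -0.43 0.30 0.16 -0.82
0.25 -0.46 -0.43 0.28 0.19 -0.82
0.30 -0.43 -0.43 0.26 0.22 -0.82
0.35 -0.40 -0.44 0.23 0.25 -0.82
0.40 -0.37 -0.44 0.21 0.27 -0.82
0.44 -0.32 -0.44 0.18 0.29 -0.82
0 tcp [0.5  0.25 0.29] z [-0.31  0.85 -0.42] palm [0.53 0.19 0.32]
4 tcp [0.52 0.2  0.27] z [-0.3   0.75 -0.59] palm [0.54 0.15 0.31]
8 tcp [0.54 0.15 0.26] z [-0.27  0.63 -0.73] palm [0.56 0.1  0.31]
12 tcp [0.56 0.09 0.26] z [-0.22  0.49 -0.84] palm [0.58 0.06 0.32]
16 tcp [0.59 0.03 0.27] z [-0.16  0.33 -0.93] palm [0.6  0.01 0.34]
20 tcp [ 0.61 -0.02  0.3 ] z [-0.08  0.17 -0.98] palm [ 0.62 -0.03  0.37]
24 tcp [ 0.64 -0.07  0.33] z [-0.  0. -1.] palm [ 0.64 -0.07  0.4 ]
tool axes arc increments (mm/25) per 11.5deg:
0 [ 0.76 -0.   -0.65]
1 [ 0.88  0.   -0.48]
2 [ 0.96  0.   -0.3 ]
3 [ 1.  -0.  -0.1]
4 [ 1.  -0.   0.1]
5 [0.96 0.   0.3 ]
6 [0.88 0.   0.48]
7 [ 0.76 -0.    0.65]
```

Call:
jog_arm:
  plan: "-0.43 -0.06 -0.34 0.06 -0.33 -0.8 -1;-0.43 -0.1 -0.35 0.1 -0.32 -0.8 -1;-0.42 -0.14 -0.35 0.13 -0.31 -0.81 -1;-0.41 -0.18 -0.36 0.16 -0.3 -0.81 -1;-0.39 -0.22 -0.36 0.19 -0.28 -0.81 -1;-0.37 -0.26 -0.37 0.22 -0.26 -0.81 -1;-0.34 -0.3 -0.37 0.24 -0.23 -0.81 -1;-0.31 -0.34 -0.38 0.27 -0.21 -0.81 -1;-0.28 -0.37 -0.38 0.29 -0.18 -0.81 -1;-0.24 -0.4 -0.39 0.3 -0.15 -0.81 -1"

```text
time_s: 21.4
tcp_pos: [0.5469, 0.1175, 0.2529]
ee_rot: [[-0.958, 0.136, -0.253], [-0.031, 0.826, 0.562], [0.286, 0.546, -0.787]]
wrist_force: [-0.5, 0.7, -0.6]
gripper_width: 0.996
gripper_force: 0.0
```

Call:
jog_arm:
  plan: "-0.2 -0.43 -0.39 0.32 -0.12 -0.82 -1;-0.16 -0.45 -0.4 0.33 -0.08 -0.82 -0.15;-0.11 -0.47 -0.4 0.34 -0.05 -0.82 -0.15;-0.06 -0.48 -0.41 0.34 -0.01 -0.82 -0.15;-0.01 -0.49 -0.41 0.34 0.02 -0.82 -0.15;0.04 -0.5 -0.42 0.33 0.06 -0.82 -0.15;0.09 -0.49 -0.42 0.33 0.09 -0.82 -0.15;0.14 -0.49 -0.42 0.31 0.13 -0.82 -0.15;0.2 -0.48 -0.43 0.3 0.16 -0.82 -0.15;0.25 -0.46 -0.43 0.28 0.19 -0.82 -0.15"

```text
time_s: 22.4
tcp_pos: [0.6119, -0.0232, 0.2921]
ee_rot: [[-0.465, -0.881, -0.093], [-0.879, 0.446, 0.166], [-0.105, 0.159, -0.982]]
wrist_force: [0.1, -0.2, -0.6]
gripper_width: 0.576
gripper_force: 0.0
```

Call:
jog_arm:
  plan: "0.3 -0.43 -0.43 0.26 0.22 -0.82 -0.15;0.35 -0.4 -0.44 0.23 0.25 -0.82 -0.15;0.4 -0.37 -0.44 0.21 0.27 -0.82 -0.15;0.44 -0.32 -0.44 0.18 0.29 -0.82 -0.15;0 0 0 0 0 0 -0.15;0 0 0 0 0 0 -0.15;0 0 0 0 0 0 -0.15;0 0 0 0 0 0 -0.15;0 0 0 0 0 0 -0.15;0 0 0 0 0 0 -0.15"

```text
time_s: 23.4
tcp_pos: [0.6396, -0.0732, 0.3292]
ee_rot: [[-0.023, -1.0, -0.009], [-1.0, 0.023, -0.001], [0.002, 0.009, -1.0]]
wrist_force: [-0.9, -0.9, 0.7]
gripper_width: 0.579
gripper_force: 0.0
```

```bash
python3 - <<'E'
from pl import *
s=r.sense();print(s['time_s'],s['tcp_pos'],s['gripper_width'])
Wd=tool([0,0,-1],[-1,.022,0]);y=-.074
for n in("scene","top"):
    I,d,K,X,c=cap(n);W=pts(d,K,X);hsv=cv2.cvtColor(I,cv2.COLOR_RGB2HSV)
    x_,y_,z_=[W[...,i] for i in range(3)]
    for lo,hi in((-.27,-.2),(-.2,-.13),(-.13,-.06)):
        rad=np.hypot(y_+.164,z_-.135); m=(d>0)&(abs(x_-.639)<.025)&(y_>lo)&(y_<hi)&(z_>.16)&(abs(rad-.128)<.014)&(hsv[...,2]<130)
        if m.sum(): print(n,lo,m.sum(),np.percentile(x_[m],[5,50,95]).round(4))
    if n=="scene": cv2.imwrite("pics/w1.png",cv2.resize(I[130:290,130:330,::-1],(750,600)))
print(step(s['ee_rot'],s['tcp_pos'],Wd,[.641,-.0741,.2048]))
E
```

```text
23.4 [ 0.63959439 -0.07321371  0.3291578 ] 0.5791059329034295
scene -0.27 211 [0.6356 0.6438 0.6476]
scene -0.2 189 [0.6354 0.6445 0.6488]
scene -0.13 158 [0.6398 0.6472 0.6503]
top -0.27 152 [0.6284 0.6344 0.6433]
top -0.2 175 [0.6302 0.6367 0.6455]
(array([ 0.00066517, -0.00251081,  0.12434178]), array([ 0.50018024, -0.08695775, -0.03672712]))
```

View pics/w1.png

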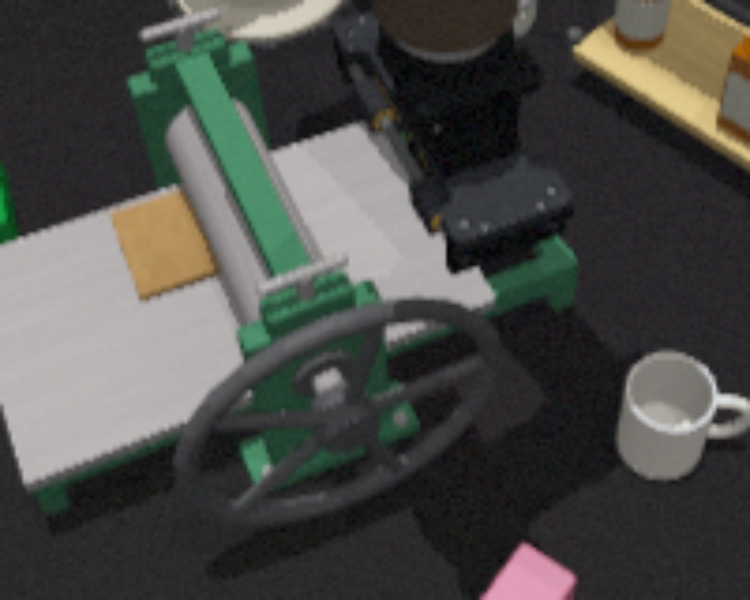

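The pack's near part is at (165,245) in the crop, and the wheel rim is clear below the gripper. I descend onto the rim left of the top and grip it.

Call:
jog_arm:
  plan: "0.03 -0.08 0.9 0.06 0 0 -0.15;0 0 0.9 0 0 0 -0.15;0 0 0.9 0 0 0 -0.15;0 0 0.9 0 0 0 -0.15;0 0 0.7 0 0 0 -0.15;0 0 0.4 0 0 0 -0.15;0 0 0.26 0 0 0 -0.15;0 0 0 0 0 0 -0.15;0 0 0 0 0 0 1;0 0 0 0 0 0 1"

```text
time_s: 24.5
tcp_pos: [0.642, -0.0743, 0.2065]
ee_rot: [[-0.022, -1.0, 0.002], [-1.0, 0.022, -0.002], [0.002, -0.002, -1.0]]
wrist_force: [0.1, 0.2, -0.3]
gripper_width: 0.471
gripper_force: 0.0
```

Call:
jog_arm:
  plan: "0 0 0 0 0 0 1;0 0 0 0 0 0 1;0 0 0 0 0 0 1;0 0 0 0 0 0 1;0 0 0 0 0 0 1;0 0 0 0 0 0 1;0 0 0 0 0 0 1;0 0 0 0 0 0 1;0 0 0 0 0 0 1;0 0 0 0 0 0 1"

```text
time_s: 25.5
tcp_pos: [0.6412, -0.0743, 0.2056]
ee_rot: [[-0.022, -1.0, -0.0], [-1.0, 0.022, -0.002], [0.002, 0.0, -1.0]]
wrist_force: [-3.2, 1.6, 3.6]
gripper_width: 0.195
gripper_force: 30.0
```

Call:
jog_arm:
  plan: "0.37 0 -0.34 0 0 0 1;0.39 0 -0.31 0 0 0 1;0.42 0 -0.26 0 0 0 1;0.45 0 -0.22 0 0 0 1;0.47 0 -0.17 0 0 0 1;0.49 0 -0.13 0 0 0 1;0.5 0 -0.08 0 0 0 1;0.5 0 -0.03 0 0 0 1;0.5 0 0.03 0 0 0 1;0.5 0 0.08 0 0 0 1"

```text
time_s: 26.5
tcp_pos: [0.639, -0.187, 0.2401]
ee_rot: [[-0.021, -1.0, -0.001], [-1.0, 0.021, 0.003], [-0.003, 0.001, -1.0]]
wrist_force: [-1.2, 6.5, 1.1]
gripper_width: 0.197
gripper_force: 30.0
```

Call:
jog_arm:
  plan: "0.49 0 0.13 0 0 0 1;0.47 0 0.17 0 0 0 1;0.45 0 0.22 0 0 0 1;0.42 0 0.26 0 0 0 1;0.39 0 0.31 0 0 0 1;0.37 0 0.34 0 0 0 1;0.33 0 0.38 0 0 0 1;0 0 0 0 0 0 1;0 0 0 0 0 0 1;0 0 0 0 0 0 1"

```text
time_s: 27.5
tcp_pos: [0.6375, -0.2617, 0.1954]
ee_rot: [[-0.022, -1.0, 0.0], [-1.0, 0.022, -0.001], [0.001, -0.0, -1.0]]
wrist_force: [-0.2, 1.4, -2.4]
gripper_width: 0.194
gripper_force: 30.0
```

```bash
cat > pk.py <<'E'
from pl import *
I,d,K,X,c=cap("top");W=pts(d,K,X);hsv=cv2.cvtColor(I,cv2.COLOR_RGB2HSV)
x,y,z=[W[...,i] for i in range(3)];H,S=hsv[...,0],hsv[...,1]
m=(d>0)&(H>12)&(H<32)&(S>60)&(abs(z-.093)<.012)&(x>.3)&(x<.45)&(y>-.35)&(y<.15)
print("pack",m.sum(),np.percentile(W[m],[1,50,99],axis=0).round(3).tolist())
bd=(d>0)&(abs(z-.085)<.012)&(S<60)&(x>.33)&(x<.55)&(hsv[...,2]>90)&(y>-.45)&(y<.25); print("bed y",np.percentile(y[bd],[.5,99.5]).round(3))
s=r.sense();print(s['time_s'],s['tcp_pos'],s['wrist_force'].round(1))
np.savez("top9.npz",p=I,d=d,K=K,X=X)
E
python3 pk.py
```

```text
Traceback (most recent call last):
  File "pk.py", line 5, in <module>
    print("pack",m.sum(),np.percentile(W[m],[1,50,99],axis=0).round(3).tolist())
                         ~~~~~~~~~~~~~^^^^^^^^^^^^^^^^^^^^^^^
IndexError: index -1 is out of bounds for axis 0 with size 0
```

Call:
jog_arm:
  plan: "0 0 0 0 0 0 -0.15;0 0 0 0 0 0 -0.15;0 0 0 0 0 0 -0.15;0 0 0 0 0 0 -0.15;0 0 0 0 0 0 -0.15;0 0 0 0 0 0 -0.15;0 0 -0.5 0 0 0 -0.15;0 0 -0.9 0 0 0 -0.15;0 0 -0.9 0 0 0 -0.15;0 0 -0.9 0 0 0 -0.15"

```text
time_s: 28.55
tcp_pos: [0.6373, -0.262, 0.2783]
ee_rot: [[-0.022, -1.0, 0.001], [-1.0, 0.022, -0.002], [0.002, -0.001, -1.0]]
wrist_force: [-0.0, -0.7, -0.0]
gripper_width: 0.573
gripper_force: 0.0
```

Call:
jog_arm:
  plan: "0 0 -0.8 0 0 0 -0.15;-0.5 0 0 0 0 0 -0.15;-1 0 0 0 0 0 -0.15;-1 0 0 0 0 0 -0.15;-1 0 0 0 0 0 -0.15;-1 0 0 0 0 0 -0.15;-1 0 0 0 0 0 -0.15;-1 0 0 0 0 0 -0.15;-1 0 0 0 0 0 -0.15;0 0 0 0 0 0 -0.15"

```text
time_s: 29.55
tcp_pos: [0.6411, -0.0711, 0.2954]
ee_rot: [[-0.019, -1.0, -0.001], [-1.0, 0.019, -0.001], [0.001, 0.001, -1.0]]
wrist_force: [-0.1, 0.0, 0.0]
gripper_width: 0.574
gripper_force: 0.0
```

```bash
python3 pk.py 2>&1 | tail -4; python3 -c "
from station import r;s=r.sense();print(s['tcp_pos'],s['ee_rot'].round(3).tolist(),s['gripper_width'])"
```

```text
pack 282 [[0.336, -0.123, 0.088], [0.383, -0.111, 0.092], [0.433, -0.098, 0.097]]
bed y [-0.331  0.012]
29.6 [ 0.64109848 -0.07244217  0.29548038] [-0.3 -0.4 -0.4]
[ 0.64109848 -0.07244217  0.29548038] [[-0.02, -1.0, -0.001], [-1.0, 0.02, -0.001], [0.001, 0.001, -1.0]] 0.5692312333116464
```

Call:
jog_arm:
  plan: "0.08 0 0.8 0 0 0 -0.15;0 0 0.9 0 0 0 -0.15;0 0 0.9 0 0 0 -0.15;0 0 0.6 0 0 0 -0.15;0 0 0.4 0 0 0 -0.15;0 0 0 0 0 0 1;0 0 0 0 0 0 1;0 0 0 0 0 0 1;0 0 0 0 0 0 1;0 0 0 0 0 0 1"

```text
time_s: 30.6
tcp_pos: [0.6414, -0.0765, 0.2066]
ee_rot: [[-0.022, -1.0, 0.0], [-1.0, 0.022, -0.002], [0.002, -0.001, -1.0]]
wrist_force: [-6.8, 2.0, 4.8]
gripper_width: 0.206
gripper_force: 4.4
```

Call:
jog_arm:
  plan: "0 0 0 0 0 0 1;0 0 0 0 0 0 1;0 0 0 0 0 0 1;0 0 0 0 0 0 1;0 0 0 0 0 0 1;0 0 0 0 0 0 1;0 0 0 0 0 0 1;0 0 0 0 0 0 1;0 0 0 0 0 0 1;0 0 0 0 0 0 1"

```text
time_s: 31.6
tcp_pos: [0.6412, -0.0765, 0.2065]
ee_rot: [[-0.022, -1.0, -0.0], [-1.0, 0.022, -0.002], [0.002, 0.0, -1.0]]
wrist_force: [-4.1, 1.3, 5.8]
gripper_width: 0.196
gripper_force: 30.0
```

Call:
jog_arm:
  plan: "0.37 0 -0.33 0 0 0 1;0.39 0 -0.3 0 0 0 1;0.42 0 -0.26 0 0 0 1;0.45 0 -0.22 0 0 0 1;0.47 0 -0.17 0 0 0 1;0.49 0 -0.13 0 0 0 1;0.5 0 -0.08 0 0 0 1;0.5 0 -0.03 0 0 0 1;0.5 0 0.03 0 0 0 1;0.5 0 0.08 0 0 0 1"

```text
time_s: 32.6
tcp_pos: [0.6389, -0.1883, 0.2378]
ee_rot: [[-0.022, -1.0, -0.002], [-1.0, 0.022, 0.005], [-0.005, 0.002, -1.0]]
wrist_force: [1.0, 7.5, -5.7]
gripper_width: 0.196
gripper_force: 30.1
```

Call:
jog_arm:
  plan: "0.49 0 0.13 0 0 0 1;0.47 0 0.17 0 0 0 1;0.45 0 0.22 0 0 0 1;0.42 0 0.26 0 0 0 1;0.39 0 0.31 0 0 0 1;0.37 0 0.34 0 0 0 1;0.33 0 0.38 0 0 0 1;0 0 0 0 0 0 1;0 0 0 0 0 0 1;0 0 0 0 0 0 -0.15"

```text
time_s: 33.6
tcp_pos: [0.6374, -0.263, 0.1934]
ee_rot: [[-0.022, -1.0, -0.002], [-1.0, 0.022, 0.0], [-0.0, 0.002, -1.0]]
wrist_force: [-0.7, -0.2, 0.1]
gripper_width: 0.234
gripper_force: 0.0
```

Call:
jog_arm:
  plan: "0 0 0 0 0 0 -0.15;0 0 0 0 0 0 -0.15;0 0 0 0 0 0 -0.15;0 0 0 0 0 0 -0.15;0 0 0 0 0 0 -0.15;0 0 -0.5 0 0 0 -0.15;0 0 -0.9 0 0 0 -0.15;0 0 -0.9 0 0 0 -0.15;0 0 -0.9 0 0 0 -0.15;0 0 -0.9 0 0 0 -0.15"

```text
time_s: 34.6
tcp_pos: [0.6372, -0.2642, 0.301]
ee_rot: [[-0.022, -1.0, 0.002], [-1.0, 0.022, -0.002], [0.002, -0.002, -1.0]]
wrist_force: [-0.3, 0.6, 0.5]
gripper_width: 0.573
gripper_force: 0.0
```

Call:
jog_arm:
  plan: "0 0 -0.9 0 0 0 -0.15;0 0 -0.9 0 0 0 -0.15;0 0 -0.9 0 0 0 -0.15;0 0 -0.9 0 0 0 -0.15;0.9 0 0 0 0 0 -0.15;0.9 0 0 0 0 0 -0.15;0.9 0 0 0 0 0 -0.15;0.9 0 0 0 0 0 -0.15;0 0 0 0 0 0 -0.15;0 0 0 0 0 0 -0.15"

```text
time_s: 35.6
tcp_pos: [0.635, -0.3543, 0.3893]
ee_rot: [[-0.023, -1.0, 0.001], [-1.0, 0.023, -0.002], [0.002, -0.001, -1.0]]
wrist_force: [0.3, -0.7, 0.5]
gripper_width: 0.575
gripper_force: 0.0
```

```bash
python3 pk.py 2>&1 | tail -4; python3 -c "
from h import *
p=np.load('top9.npz')['p']; cv2.imwrite('pics/end.png',cv2.resize(p[:,:,::-1],(768,576)))"
```

```text
pack 1043 [[0.336, -0.122, 0.087], [0.383, -0.078, 0.093], [0.433, -0.033, 0.098]]
bed y [-0.125  0.141]
35.65 [ 0.63512808 -0.35368777  0.38944427] [-0.  -0.  -0.1]
```

View pics/end.png

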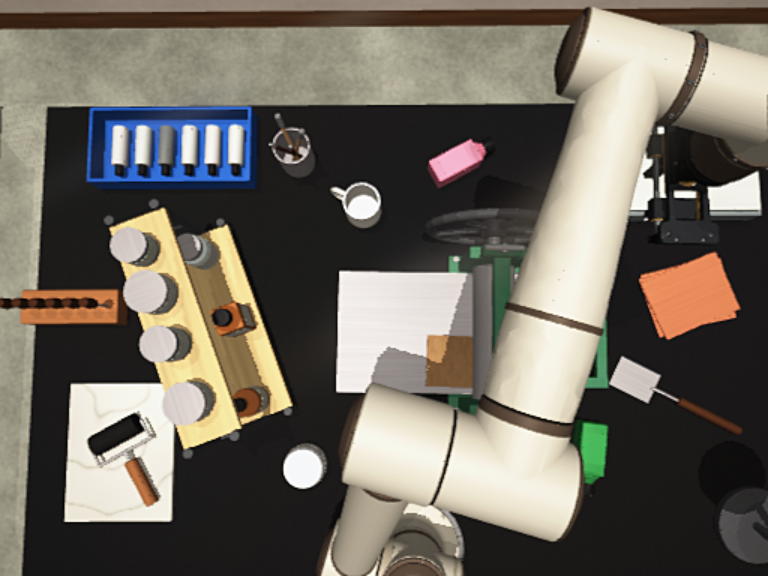

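The end view shows the bottle upright on the rack between the jar and the flask (cap at (222,318)). The pack is left of the roller (its visible part is at (450,360)): its leading edge is at y = −0.033, so its trailing edge is at about −0.133, roughly 25 mm past the axis at −0.158. The arm is clear, so I hand the job in.

```bash
python3 -c "
from station import r;print(r.finish_job())"
```

```text
the job is handed in; nothing more can be done
None
```

The job is handed in at about 36 s: the bottle stands upright on the rack's lower board, the jar and flask are still standing, and the pack's trailing edge is about 25 mm past the roller's axis (by camera).

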